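Pack the bracket and back up its bolt

TASK

Pull the front jaw of the quick-release vise open, lift the finished slotted packing block out and stand it between the two ears of the chassis bracket, its slot astride the bolt and its feet right down on the base, and let go of it. The spanner left on the nut is slowly sagging under its own weight and turning the slack bolt with it, so then reach down into the narrow gap between the bracket and the frame rail, grip the hidden bolt head across its flats and hold it firmly so that bolt and spanner stop turning, the spanner still up off the bench. The program finishes while still holding the bolt head; leave the socket, the tin and the screwdriver where they are.

Things in the scene. Friction and masses are not known exactly. Their poses are not given: they have to be found in the camera images.
- vise: Blue bench vise, fixed. Origin on the bench under the middle of the 25 mm gap of its closed jaws; x points from front jaw to fixed jaw, away from the robot. Jaws 96 mm wide (y), tops 124 mm above the bench, front jaw at x -13 to -44 mm, fixed jaw +13 to +48 (anvil to +102). In front a nose casting, 92 mm high, reaches to x -89. The block stands on the bed, 90 mm above the bench.
- vise_jaw (a joint): Opening of the front jaw in m: 0 = closed on the block, most 0.050; it opens along the vise's -x, towards the robot. The quick release is already tripped: the jaw slides with a slow pull of about 6 to 10 N and stays where it is left.
- vise_collar (a point): Middle of the bare steel spindle collar that moves with the front jaw, the place to grip it: a level round, diameter 32 mm, length 46 mm, axis along the vise's x, 68 mm above the bench, at vise x -111.5 mm when closed. Pinch it from above, closing along the vise's y. A tommy bar (10 x 140 mm) crosses along y, level, 32 mm farther to -x.
- block: The finished part: aluminium packing block, 25 (x) x 52 (y) x 80 mm (z), 0.2 kg, same either way round. Origin: centre of its underside. A slot 20 mm wide (y) goes through along x, from the underside up to 57 mm, its mouth rounded. Starts upright in the vise, axes along the vise's, 46 mm of it above the jaws; within 12 mm of the jaws' middle. Pinch its 52 mm width, high up.
- mount: Grey chassis bracket and red frame rail, fixed. Origin on the bench midway between two upright ears; x points from front ear to rear ear to rail, away from the robot. Ears 8 mm thick, 46 mm wide (y), 29 mm clear between them, rounded tops 86 mm above the bench. A slack M16 bolt (16 mm) crosses them along x at y 0, 58 mm above the bench. Base plate 12 mm thick, 130 mm wide.
- mount_floor (a point): Top of the base plate midway between the ears, under the bolt: where the centre of the block's underside belongs, the block's axes along the mount's (its top is then 92 mm above the bench, 6 mm above the ears). Block and slot have 2 mm play each way.
- bolt: Bolt with hex head (24 mm across flats, 13 mm thick), nut and spanner, turning as one. Origin: centre of the head, at mount x 42, y 0, 58 mm above the bench, mid in the gap behind the rear ear: 40 mm clear (mount x 22.5 to 62.5) to the rail, open above and at the ends; rail 200 mm long, 86 high. x along the bolt. Flats face its own +y and -y: come down along its -z, close along its y.
- spanner_end (a point): Tip of the spanner on the nut in front of the front ear, 250 mm from the bolt's axis along the bolt's own +y, at mount x -33 mm; shank 18 mm wide, open end 40. It starts raised by 0.22 to 0.42 rad above level and sags by about 0.006 rad/s (0.1 N m in excess of the bolt's friction). The head turns with it: spanner level = gripping flats upright; raised = head's z leaning to mount -y.
- socket: Bystander: steel socket standing on the bench, diameter 34 mm, 42 mm high; origin at the centre of its underside.
- tin: Bystander: tin with a yellow label standing on the bench, diameter 70 mm, 85 mm high; origin at the centre of its underside.
- screwdriver: Bystander: screwdriver with a red handle lying on the bench, about 200 mm long, along its own x.

How it is judged:
On the way, in this order (a step that is already met when the one before it is completed fails the run):
1. the vise's front jaw is pulled open by at least 12 mm, the block still standing in the vise (value of joint vise_jaw above 0.012 m and z of block in the frame of vise below 0.095 m and angle between block's own z axis and vertical below 0.3 rad), for 0.1 s.
2. the block is lifted clear of the vise jaws (z of block in the frame of vise above 0.13 m and contact force between the fingers and block above 1 N), for 0.1 s.
3. the block stands on the base between the ears, astride the bolt, and is let go (z of block in the frame of mount below 0.016 m and x of block in the frame of mount between -0.005 and 0.005 m and y of block in the frame of mount between -0.006 and 0.006 m and angle between the x axis of block and the x axis of mount, either way round below 0.15 rad and angle between block's own z axis and vertical below 0.12 rad and contact force between the fingers and block below 0.5 N), for 0.2 s.
At the end, for the whole second after the job is handed in: Fingers hold the bolt head (15 N or more, grasp point within 25 mm of its centre), which no longer turns (below 0.003 rad/s), spanner end over 30 mm up; block let go, upright, within 4 mm of fully down, 5 mm along and 6 mm across the bolt; bystanders within 30 mm of their places (all of step 3 and contact force between the fingers and bolt above 15 N and distance between the grasp point and bolt below 0.025 m and height (world z) of spanner_end above 0.03 m and angular speed of bolt below 0.003 rad/s and distance of each of socket, tin, screwdriver from where it was at the start of the episode below 0.03 m); the arm keeps its last pose, push and grip.
It fails at once if the socket is knocked away (30 mm) (distance of socket from where it was at the start of the episode above 0.03 m).
It fails at once if the tin is knocked away (30 mm) (distance of tin from where it was at the start of the episode above 0.03 m).
It fails at once if the screwdriver is knocked away (30 mm) (distance of screwdriver from where it was at the start of the episode above 0.03 m).
It also fails if it takes over 58 s, if anything falls off the work surface, if the arm or the gripper's body presses on something with over 40 N, if the wrist force passes 120 N, or if a joint passes its speed limit or range.

ROBOT

A 6-joint arm with a two-finger parallel gripper is mounted at the origin on the work surface. World frame = base frame: x ahead of the robot, y to its left, z up, the work surface at z = 0. Lengths are in m, angles in rad, forces in N, time in s.
With the tool pointing down it reaches from about 0.2 to 0.875 m from the base axis. Payload 3.4 kg.
Tool frame: the origin (TCP) lies midway between the tips of the shut fingers; the grasp point (between the pads) lies 19 mm behind it; z points along the fingers, x is the direction in which the jaws open and shut, and the axes are right-handed (so a half turn about z gives the same grasp; the last joint's range is limited). The gripper opens to 94 mm and grips with 3 to 60 N. Pads are 16 mm wide; open, the fingers measure 119 mm over their backs; the gripper's body (75 mm by 177 mm) begins 78 mm behind the grasp point.
Start: joints at [1.01, 0.276, 1.505, -0, 1.361, -0.121], TCP at [0.245, 0.52, 0.205] pointing down, gripper open.
Joint ranges: [-2.89, 2.89], [-0.75, 2.08], [0.22, 2.7], [-1.18, 4.32], [0.11, 2.71], [-2.7, 2.7]. Speed limits (rad/s): [2.57, 2.57, 3.14, 3.14, 3.14, 3.14].

INTERFACE

Orientations are given as a unit quaternion [w, x, y, z].
In Python, from bench import robot gives the robot as it stands.
- The arm moves only by the shell command python3 -m pendant 'ROWS' [FORCE]. ROWS is JSON, one flat list of numbers, 7 for each row, row after row: the opening, from 0 (shut) to 1 (fully open), then the shift along the tool's x, y, z in m, then the turn, a rotation vector about the tool's x, y, z in rad. A call has 1 to 5 rows; each row is the pose to reach, as a shift and turn from the pose commanded when the call began, along the tool's axes at that moment; what a row does not reach only later rows make up. A row lasts 1/10 s, in which the tool goes at most 50 mm and 8.59 degrees, less where a joint would pass 70% of its speed; a pose out of reach is approached as far as the arm can. A call with a gripper value outside its range is refused whole. The fingers move at their own pace and stop on an object; FORCE is the grip in N (left out, the last holds). Time passes only in rows, so rows that repeat a pose let the fingers close. It gives the time, the measured TCP pose, the force and the opening at its end, in the units of the state.
- robot.observe(): the state, without advancing time (a new reading comes with each control period).
- robot.capture(name): name is "scene" or "top" or "wrist"; returns a dict with "color" (480x640x3 uint8, blue, green, red), "vertical_fov" (degrees; the focal length in pixels is half the picture's height over the tangent of half this angle, whatever the lens; pixels are square), "cx", "cy" (the principal point, pixels), "T" (4x4, takes a point from camera to world coordinates). Camera axes: x right, y down, z forward; pixel columns grow to the right and rows downward; lengths in m; the calibration is good to about 2 mm. A picture is of the moment at which its call begins. There is no depth.
- robot.job_done(): hands the job in, once; it reports no verdict.
The state is a dict: "time": time; "q": joint angles; "qvel": joint speeds; "tau": joint torques, N m; "ee_pos": TCP position; "ee_rot": TCP orientation; "ft_force": force on the tool from outside, world axes, zero at the start; "ft_torque": the same for the moment, N m; "gripper_width": finger opening in m.
Only numpy, scipy, OpenCV 4.12 (cv2) and the standard library are available. Lean on these libraries where they do the work, as an engineer would, in place of code of your own. Each camera call takes 0.05 s, during which the arm holds its last target. There are 200 camera calls.

## Working session

There is one attempt and no reset: what is moved stays moved. The work goes in short steps, Python scripts to look and compute and a shell command to move; the robot and the scene stay as the last step left them, time stands still between calls to the robot, and variables do not carry over. Pictures are saved under pics/ and viewed, about 8 in all and at most 12, crops included, and the job is handed in when it is done.

```bash
ls; mkdir -p pics
cat > h.py <<'E'
import numpy as np, cv2, json
from scipy.spatial.transform import Rotation as R
from bench import robot
def cap(n,tag):
    c=robot.capture(n); cv2.imwrite(f'pics/{tag}.png',c['color'])
    np.savez(f'pics/{tag}.npz',**{k:c[k] for k in('color','vertical_fov','cx','cy','T')}); return c
def load(tag): return dict(np.load(f'pics/{tag}.npz'))
def f(c): return 240/np.tan(np.radians(float(c['vertical_fov']))/2)
def ray(c,u,v):
    d=np.array([(u-c['cx'])/f(c),(v-c['cy'])/f(c),1.]); T=np.array(c['T']); return T[:3,3],T[:3,:3]@d
def onz(c,u,v,z):
    o,d=ray(c,u,v); return o+d*(z-o[2])/d[2]
def proj(c,p):
    T=np.array(c['T']); q=T[:3,:3].T@(np.array(p)-T[:3,3]); return q[:2]/q[2]*f(c)+[c['cx'],c['cy']]
def tool():
    s=robot.observe(); w,x,y,z=s['ee_rot']; return np.array(s['ee_pos']),R.from_quat([x,y,z,w]),s
def go(p,xaxis,lean=None,zaxis=(0,0,-1)):
    """shift, turn (tool axes) to TCP p with tool x along xaxis (either sign), tool z along zaxis"""
    P,Q,s=tool(); z=np.array(zaxis,float); z/=np.linalg.norm(z); best=None
    for sg in(1,-1):
        x=sg*np.array(xaxis,float); x-=z*(x@z); x/=np.linalg.norm(x)
        r=(Q.inv()*R.from_matrix(np.c_[x,np.cross(z,x),z])).as_rotvec()
        if best is None or np.linalg.norm(r)<np.linalg.norm(best): best=r
    print('shift',np.round(Q.inv().apply(np.array(p)-P),4),'turn',np.round(best,4),'t',s['time'])
E
python3 - <<'E'
from h import *
for n in('scene','top'):
    c=cap(n,n+'0'); print(n,c['vertical_fov'],c['cx'],c['cy'],np.round(c['T'],3).tolist())
P,Q,s=tool(); print(s['time'],P,np.round(Q.as_matrix(),3).tolist(),s['gripper_width'])
E
```

```text
pics
scene 53.714323243729716 316.2148171301077 233.94746765470984 [[0.177, 0.572, -0.801, 1.405], [0.984, -0.107, 0.141, -0.152], [-0.005, -0.814, -0.581, 0.643], [0.0, 0.0, 0.0, 1.0]]
top 55.434764807330986 320.123093818724 245.6056229414768 [[-0.03, -0.996, 0.089, 0.488], [-1.0, 0.029, -0.01, 0.011], [0.007, -0.089, -0.996, 1.292], [0.0, 0.0, 0.0, 1.0]]
0.1 [0.24454937 0.5198651  0.20471579] [[0.426, 0.905, -0.001], [0.905, -0.426, -0.001], [-0.002, -0.0, -1.0]] 0.09409306114653611
```

View pics/top0.png

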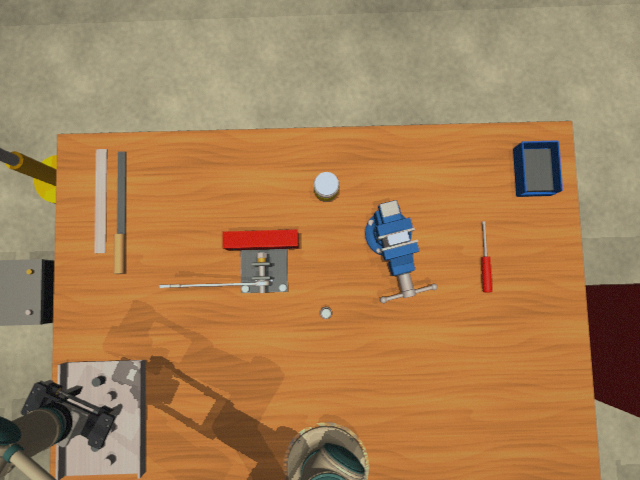

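View pics/scene0.png

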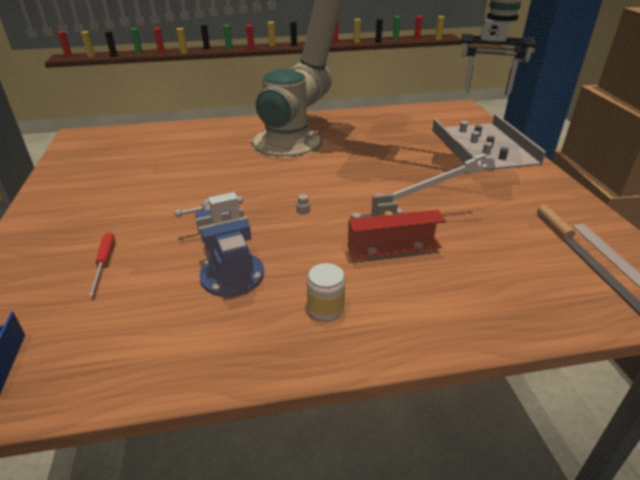

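Top view shows the vise around (398,245), the mount around (262,265) with its spanner to the left, the tin at (326,186), the socket at (326,313) and the screwdriver at (487,270). In the scene view, the spanner is raised at (480,162). Next I'll get rough poses from the top view.

Run:
```python
from h import *
c=load('top0'); im=c['color']; hsv=cv2.cvtColor(im,cv2.COLOR_BGR2HSV)
m=(((hsv[...,0]<4)|(hsv[...,0]>174))&(hsv[...,1]>180)&(hsv[...,2]>90)).astype('u1')*255; m[:,:200]=0; m[:,310:]=0
cs,_=cv2.findContours(m,0,1); k=max(cs,key=cv2.contourArea); r=cv2.minAreaRect(k); print('rail',r)
b=cv2.boxPoints(r)
for p in b: print(p,np.round(onz(c,*p,.086),4))
for n,p,z in(('block top',(397.5,239),.17),('collar',(405,283),.084),('barL',(383,299),.068),('barR',(434,287),.068),('tin',(326,184),.085),('socket',(326,313),.042),('head',(262,252),.07),('spanner end',(163,286),.13),('anvil',(388,209),.12)): print(n,np.round(onz(c,*p,z),4))
cv2.imwrite('pics/crop0.png',cv2.resize(im[180:310,210:450],None,fx=3.3,fy=3.3,interpolation=cv2.INTER_CUBIC))
```

```text
rail ((259.9718933105469, 238.96022033691406), (16.939760208129883, 74.35123443603516), 88.45184326171875)
[222.58101 231.49782] [0.6401 0.2567 0.086 ]
[296.90512 229.48906] [0.6397 0.0595 0.086 ]
[297.3628  246.42262] [0.5945 0.0594 0.086 ]
[223.03867 248.43138] [0.5949 0.256  0.086 ]
block top [ 0.5983 -0.1917  0.17  ]
collar [ 0.4896 -0.2219  0.084 ]
barL [ 0.4489 -0.1643  0.068 ]
barR [ 0.4766 -0.302   0.068 ]
tin [ 0.7606 -0.0216  0.085 ]
socket [ 0.415  -0.0118  0.042 ]
head [0.5837 0.1551 0.07  ]
spanner end [0.5002 0.3995 0.13  ]
anvil [ 0.6822 -0.1796  0.12  ]
```

View pics/crop0.png

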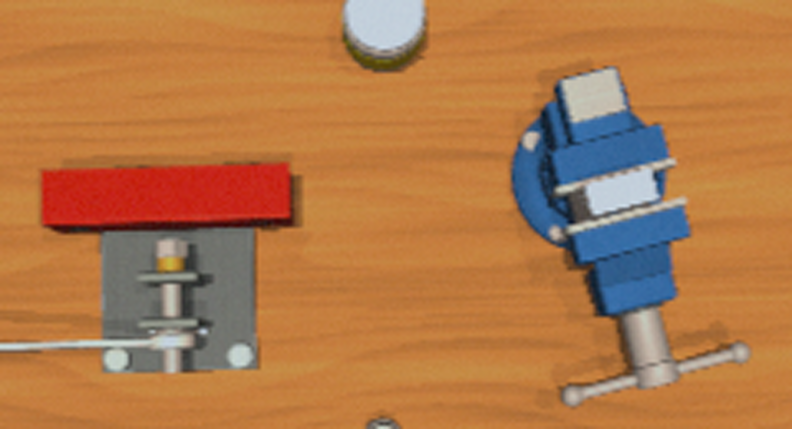

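The crop shows block top at about (620,188), collar at (640,335), tommy bar from (572,395) to (740,352), and bolt head at (172,250). Vise yaw comes out near +11.5°. I'll head toward the vise via the mount and take wrist pictures.

Run:
```python
from h import *
go((.48,.15,.30),(0,1,0))
```

```text
shift [-0.2346  0.3705 -0.095 ] turn [-0.0006  0.0015 -0.4398] t 0.1
```

```bash
python3 -m pendant '[1,-0.235,0.37,-0.095,0,0,-0.44, 1,-0.235,0.37,-0.095,0,0,-0.44, 1,-0.235,0.37,-0.095,0,0,-0.44, 1,-0.235,0.37,-0.095,0,0,-0.44, 1,-0.235,0.37,-0.095,0,0,-0.44]'
python3 - <<'E'
from h import *
go((.48,.15,.30),(0,1,0))
E
```

```text
time: 0.6
ee_pos: [0.371, 0.3208, 0.2564]
ee_rot: [-0.0, 0.707, 0.708, -0.0]
ft_force: [1.3, 0.2, -0.0]
gripper_width: 0.0938
shift [-0.1709  0.1087 -0.0436] turn [-0.0003  0.0002  0.0014] t 0.6
```

```bash
python3 -m pendant '[1,-0.165,0.105,-0.04,0,0,0, 1,-0.165,0.105,-0.04,0,0,0, 1,-0.165,0.105,-0.04,0,0,0, 1,-0.165,0.105,-0.04,0,0,0, 1,-0.165,0.105,-0.04,0,0,0]'
python3 - <<'E'
from h import *
c=cap('wrist','w1'); P,Q,s=tool(); print(P,s['time'],c['vertical_fov'],np.round(c['T'],3).tolist())
E
```

```text
time: 1.1
ee_pos: [0.4793, 0.1526, 0.2969]
ee_rot: [0.002, 0.71, 0.705, 0.0]
ft_force: [-0.9, 0.3, -0.3]
gripper_width: 0.0938
[0.47713889 0.15514986 0.29625454] 1.15 67.95025287860213 [[0.007, 0.972, 0.235, 0.411], [1.0, -0.007, -0.003, 0.153], [-0.001, 0.235, -0.972, 0.476], [0.0, 0.0, 0.0, 1.0]]
```

View pics/w1.png

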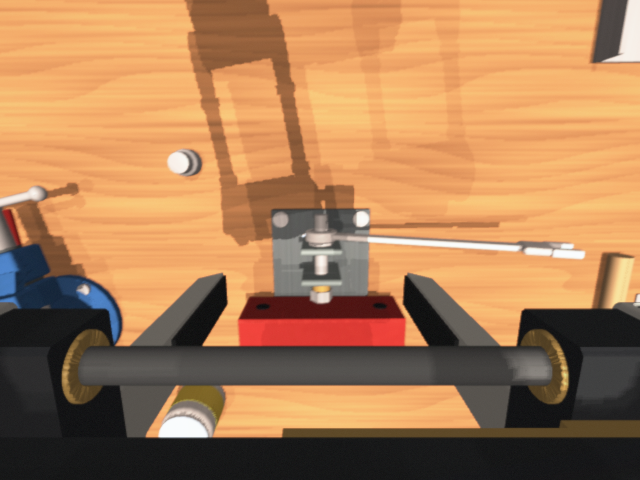

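The wrist view shows the mount clearly: plate front corners at (271,209) and (368,209), rail top from (240,320) to (404,320), bolt from (320,215) to (320,300), and spanner tip at (583,254). I'll measure it by masks.

Run:
```python
from h import *
c=load('w1'); im=c['color']; hsv=cv2.cvtColor(im,cv2.COLOR_BGR2HSV)
for v,u in((308,320),(335,320),(330,250),(250,285),(250,355),(293,320),(262,320),(240,320),(274,320),(236,400)): print((u,v),im[v,u],hsv[v,u])
m=((hsv[...,2]>150)&(hsv[...,1]>170)&((hsv[...,0]<5)|(hsv[...,0]>174))).astype('u1')*255; m[:,:200]=0
k=max(cv2.findContours(m,0,1)[0],key=cv2.contourArea); print('rail top',cv2.boundingRect(k))
top=[(u,np.where(m[:,u])[0].min()) for u in range(250,396,20)]; print(top)
rows=[(v,np.where(m[v])[0].min(),np.where(m[v])[0].max()) for v in(322,326,330,335,340)]; print(rows)
for u,v in((240.,320.),(404.,320.)): print('rail front top edge',onz(c,u,v,.086))
for u,v in((271,209),(368,209)): print('plate',onz(c,u,v,.012))
for v in range(206,296,6):
    w=np.where(hsv[v,255:390,1]<110)[0]+255; print(v,w.min(),w.max(),end=' | ')
```

```text
(320, 308) [19 20 79] [  1 194  79]
(320, 335) [ 53  60 223] [  1 194 223]
(250, 330) [ 60  69 241] [  1 192 241]
(285, 250) [139 145 144] [ 35  11 145]
(355, 250) [143 149 149] [ 30  10 149]
(320, 293) [190 205 224] [ 13  39 224]
(320, 262) [237 244 249] [ 18  12 249]
(320, 240) [198 212 227] [ 14  33 227]
(320, 274) [172 183 194] [ 15  29 194]
(400, 236) [106 133 178] [ 11 103 178]
rail top (239, 318, 166, 28)
[(250, np.int64(319)), (270, np.int64(319)), (290, np.int64(319)), (310, np.int64(319)), (330, np.int64(319)), (350, np.int64(319)), (370, np.int64(319)), (390, np.int64(318))]
[(322, np.int64(239), np.int64(404)), (326, np.int64(239), np.int64(404)), (330, np.int64(239), np.int64(404)), (335, np.int64(240), np.int64(403)), (340, np.int64(240), np.int64(403))]
rail front top edge [0.59571449 0.06235726 0.086     ]
rail front top edge [0.59698243 0.25700269 0.086     ]
plate [0.47364524 0.09463368 0.012     ]
plate [0.47452876 0.22154236 0.012     ]Traceback (most recent call last):
  File "<stdin>", line 11, in <module>
    return umr_minimum(a, axis, None, out, keepdims, initial, where)
ValueError: zero-size array to reduction operation minimum which has no identity
```

Mount origin is about (0.532, 0.159) with yaw around -0.007. I'll refine that later, up close. Now the vise.

Run:
```python
from h import *
go((.475,-.22,.30),(-.2,.98,0))
```

```text
shift [-3.752e-01 -2.000e-04 -3.700e-03] turn [ 3.000e-04  2.000e-04 -2.064e-01] t 1.15
```

```bash
python3 -m pendant '[1,-0.375,0,0,0,0,-0.206, 1,-0.375,0,0,0,0,-0.206, 1,-0.375,0,0,0,0,-0.206, 1,-0.375,0,0,0,0,-0.206, 1,-0.375,0,0,0,0,-0.206]' >/dev/null
python3 - <<'E'
from h import *
go((.475,-.22,.30),(-.2,.98,0))
E
```

```text
shift [-0.1309 -0.0278 -0.0043] turn [-0.0003 -0.0015  0.0073] t 1.65
```

```bash
python3 -m pendant '[1,-0.125,-0.025,0,0,0,0, 1,-0.125,-0.025,0,0,0,0, 1,-0.125,-0.025,0,0,0,0, 1,-0.125,-0.025,0,0,0,0, 1,-0.125,-0.025,0,0,0,0]' >/dev/null
python3 - <<'E'
from h import *
c=cap('wrist','w2'); P,Q,s=tool(); print(P,s['time'],np.round(c['T'],3).tolist())
E
```

```text
[ 0.47686331 -0.21172097  0.29590011] 2.2 [[-0.205, 0.952, 0.225, 0.411], [0.979, 0.199, 0.051, -0.227], [0.004, 0.231, -0.973, 0.475], [0.0, 0.0, 0.0, 1.0]]
```

View pics/w2.png

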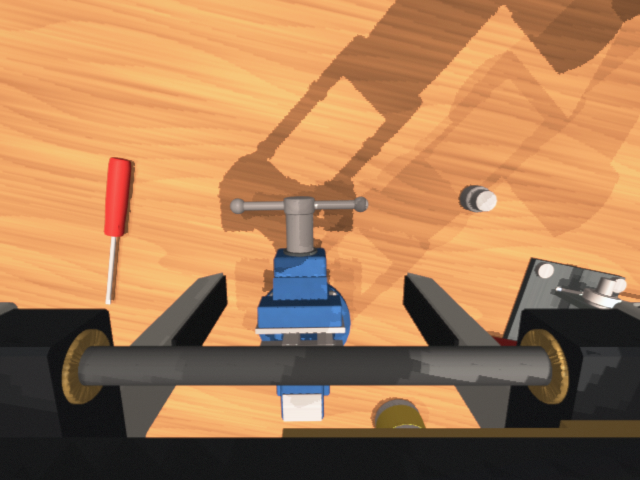

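The bar's ball ends are at (237,206) and (361,205), the collar axis runs along u≈300 (rows 214 to 252), and the jaw plate edge is at row 330, u 257 to 345. The gripper crossbar hides the block.

Run:
```python
from h import *
c=load('w2')
a=onz(c,237,205.5,.068);b=onz(c,361,205,.068); y=(b-a)/np.linalg.norm(b-a); print(a,b,np.linalg.norm(b-a),'yaw',np.arctan2(-y[0],y[1]))
im=c['color'];hsv=cv2.cvtColor(im,cv2.COLOR_BGR2HSV)
for v in(222,230,238,244):
    w=np.where(hsv[v,270:330,1]<70)[0]+270; print(v,w.min(),w.max(),onz(c,(w.min()+w.max())/2,v,.08))
for v in(262,285,320):
    w=np.where((hsv[v,240:360,0]>95)&(hsv[v,240:360,1]>120))[0]+240; print(v,w.min(),w.max())
w=np.where((hsv[326:336,240:360,1]<60)&(hsv[326:336,240:360,2]>150)); print('plate',w[0].min()+326,w[0].max()+326,w[1].min()+240,w[1].max()+240)
for u in(257,301,345): print(onz(c,u,331,.124))
print('collar end nose',onz(c,300,252,.084))
for s in(11.7,):
    x=np.array([y[1],-y[0],0]); o=(a+b)/2+.1435*x; print('origin from bar',o,'collar',o-.1115*x)
    J=(onz(c,257,331,.124)+onz(c,345,331,.124))/2; print('jaw edge vise x',(J-o)@x,'y',(J-o)@y)
x=np.array([.98,.2,0])
c=load('top0'); B=onz(c,397.5,239,.17); print('block top in vise (rough)',(B-o)@x,(B-o)@y)
```

```text
[ 0.47736416 -0.3023009   0.068     ] [ 0.44779346 -0.16356888  0.068     ] 0.14184850746033947 yaw 0.21000703492225495
222 286 312 [ 0.47952562 -0.22912087  0.08      ]
230 287 312 [ 0.48837057 -0.22678756  0.08      ]
238 287 312 [ 0.49742529 -0.22498467  0.08      ]
244 287 312 [ 0.50427965 -0.22361989  0.08      ]
262 275 325
285 274 328
320 259 349
plate 327 335 256 349
[ 0.59729507 -0.24992782  0.124     ]
[ 0.58769848 -0.20366727  0.124     ]
[ 0.57809232 -0.15736059  0.124     ]
collar end nose [ 0.51235162 -0.22128035  0.084     ]
origin from bar [ 0.60292603 -0.20301991  0.068     ] collar [ 0.49387575 -0.22626395  0.068     ]
jaw edge vise x -0.015027819837232536 y 0.002564852496208208
block top in vise (rough) -0.002308213685772146 0.011998464741380362
```

Run:
```python
from h import *
go((.494,-.2262,.12),(-np.sin(.208),np.cos(.208),0))
```

```text
shift [-0.0181  0.0138  0.1759] turn [-0.0003 -0.0022 -0.0004] t 2.2
```

```bash
python3 -m pendant '[1,-0.018,0.014,0.03,0,-0.002,0, 1,-0.018,0.014,0.08,0,-0.002,0, 1,-0.018,0.014,0.13,0,-0.002,0, 1,-0.018,0.014,0.176,0,-0.002,0, 1,-0.018,0.014,0.176,0,-0.002,0]'
python3 - <<'E'
from h import *
go((.494,-.2262,.05),(-np.sin(.208),np.cos(.208),0))
E
```

```text
time: 2.7
ee_pos: [0.4899, -0.2233, 0.1149]
ee_rot: [-0.006, 0.63, 0.777, -0.001]
ft_force: [-0.9, 0.3, -0.6]
gripper_width: 0.094
shift [-0.0043  0.004   0.0648] turn [-0.0096 -0.0083  0.0008] t 2.7
```

```bash
python3 -m pendant '[1,-0.003,0.003,0.02,-0.005,-0.004,0, 1,-0.003,0.003,0.045,-0.005,-0.004,0, 1,-0.003,0.003,0.065,-0.005,-0.004,0, 1,-0.003,0.003,0.065,-0.005,-0.004,0, 1,-0.003,0.003,0.065,-0.005,-0.004,0]' 30
python3 - <<'E'
from h import *
go((.494,-.2262,.05),(-np.sin(.208),np.cos(.208),0))
E
```

```text
time: 3.2
ee_pos: [0.4995, -0.2308, 0.0574]
ee_rot: [0.005, 0.63, 0.777, 0.0]
ft_force: [-0.1, 1.0, 0.5]
gripper_width: 0.0941
shift [ 0.0056 -0.0045  0.0073] turn [ 0.0072  0.0077 -0.0005] t 3.2
```

```bash
python3 -m pendant '[1,0,0,0.005,0,0,0, 1,0,0,0.005,0,0,0, 1,0,0,0.005,0,0,0]' 30
python3 - <<'E'
from h import *
go((.494,-.2262,.05),(-np.sin(.208),np.cos(.208),0))
E
```

```text
time: 3.5
ee_pos: [0.4984, -0.2312, 0.0511]
ee_rot: [0.005, 0.631, 0.776, 0.0]
ft_force: [0.1, -0.0, 0.2]
gripper_width: 0.094
shift [ 0.0058 -0.0033  0.001 ] turn [ 0.006   0.0068 -0.0017] t 3.5
```

```bash
python3 -m pendant '[1,0.006,-0.003,0.001,0.006,0.007,0, 1,0.006,-0.003,0.001,0.006,0.007,0, 0.2,0.006,-0.003,0.001,0.006,0.007,0, 0.2,0.006,-0.003,0.001,0.006,0.007,0, 0.2,0.006,-0.003,0.001,0.006,0.007,0]' 30
python3 -m pendant '[0.2,0,0,0,0,0,0, 0.2,0,0,0,0,0,0, 0.2,0,0,0,0,0,0, 0.2,0,0,0,0,0,0, 0.2,0,0,0,0,0,0]' 30
```

```text
time: 4.0
ee_pos: [0.4938, -0.2259, 0.0492]
ee_rot: [-0.001, 0.631, 0.776, -0.0]
ft_force: [0.0, -0.4, -0.1]
gripper_width: 0.0734
time: 4.5
ee_pos: [0.4938, -0.2258, 0.0493]
ee_rot: [-0.001, 0.631, 0.776, -0.0]
ft_force: [-0.2, -0.1, -0.3]
gripper_width: 0.0332
```

```bash
python3 -m pendant '[0.2,0,0,0,0,0,0, 0.2,0,0,0,0,0,0, 0.2,0,-0.003,0,0,0,0, 0.2,0,-0.006,0,0,0,0, 0.2,0,-0.01,0,0,0,0]' 40
python3 -m pendant '[0.2,0,-0.005,0,0,0,0, 0.2,0,-0.01,0,0,0,0, 0.2,0,-0.015,0,0,0,0, 0.2,0,-0.02,0,0,0,0, 0.2,0,-0.02,0,0,0,0]' 40
```

```text
time: 5.0
ee_pos: [0.4873, -0.2278, 0.0493]
ee_rot: [0.002, 0.631, 0.776, 0.002]
ft_force: [8.1, 1.6, -5.7]
gripper_width: 0.0309
time: 5.5
ee_pos: [0.4665, -0.2324, 0.0493]
ee_rot: [0.001, 0.631, 0.776, 0.001]
ft_force: [4.3, -0.8, -5.4]
gripper_width: 0.0312
```

Pulled about 28 mm at 8 N. Release, rise, look at the block.

```bash
python3 -m pendant '[0.8,0,0,0,0,0,0, 0.8,0,0,0,0,0,0, 0.8,0,0,0,0,0,0, 0.8,0,0,0,0,0,0, 0.8,0,0,0,0,0,0]'
python3 -m pendant '[1,0,0,-0.05,0,0,0, 1,0,0,-0.1,0,0,0, 1,0,0,-0.15,0,0,0, 1,0,0.01,-0.2,0,0,0, 1,0,0.055,-0.24,0,0,0]'
python3 -m pendant '[1,0,0.01,0,0,0,0, 1,0,0.01,0,0,0,0, 1,0,0.01,0,0,0,0]'
python3 - <<'E'
from h import *
c=cap('wrist','w3'); P,Q,s=tool(); print(P,s['time'])
cv2.imwrite('pics/w3c.png',cv2.resize(c['color'][120:400,160:480],None,fx=2,fy=2))
E
```

```text
time: 6.0
ee_pos: [0.4643, -0.2318, 0.0493]
ee_rot: [-0.001, 0.631, 0.776, -0.0]
ft_force: [-0.0, 0.4, -0.1]
gripper_width: 0.0677
time: 6.5
ee_pos: [0.5093, -0.2233, 0.2866]
ee_rot: [0.001, 0.632, 0.775, -0.0]
ft_force: [1.1, -1.2, 0.1]
gripper_width: 0.0943
time: 6.8
ee_pos: [0.5187, -0.2199, 0.2797]
ee_rot: [-0.003, 0.63, 0.776, -0.001]
ft_force: [0.1, 0.9, 0.8]
gripper_width: 0.0943
[ 0.51841284 -0.21996619  0.27958674] 6.85
```

View pics/w3c.png

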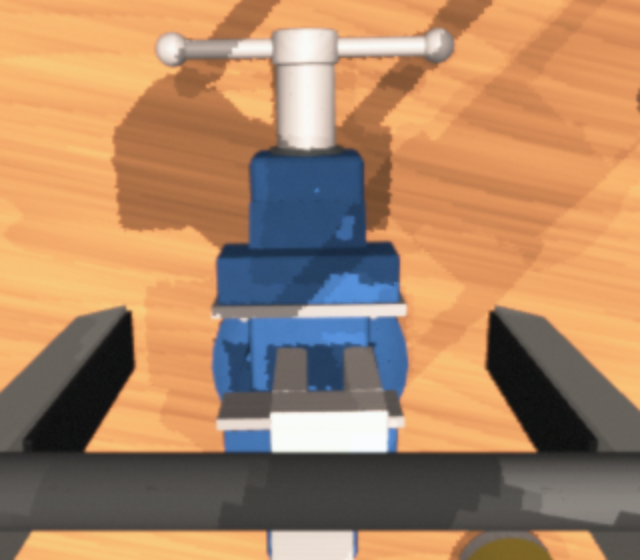

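The jaw is open and the block is standing against the fixed jaw. Its top front edge is at crop row 411, u 271 to 387 (full image (295.5..353.5, 325.5)).

Run:
```python
from h import *
c=load('w3'); hsv=cv2.cvtColor(c['color'],cv2.COLOR_BGR2HSV)
g=c['color'].min(2); print([ (v,int(g[v,324])) for v in range(318,334)])
for v in(330,338,343): 
    w=np.where((g[v,270:380]>200))[0]+270; print(v,w.min(),w.max())
a=onz(c,295.5,325.5,.17);b=onz(c,353.5,325.5,.17); y=b-a; print(a,b,np.linalg.norm(y),np.arctan2(-y[0],y[1]))
yaw=.208;x=np.array([np.cos(yaw),np.sin(yaw),0]);yy=np.array([-x[1],x[0],0]); ce=(a+b)/2+.0125*x; print('centre',ce)
o=np.array([.603,-.203,0]); print('in vise',(ce-o)@x,(ce-o)@yy)
for u in(267,361): print('fixed jaw edge in vise',[(onz(c,u,331,.124)-o)@k for k in(x,yy)])
p=ce.copy(); p[2]=.26; go(p,yy)
```

```text
[(318, 97), (319, 99), (320, 96), (321, 96), (322, 99), (323, 97), (324, 97), (325, 128), (326, 228), (327, 248), (328, 249), (329, 249), (330, 249), (331, 248), (332, 248), (333, 248)]
330 288 361
338 296 353
343 296 352
[ 0.59357375 -0.22117993  0.17      ] [ 0.58321791 -0.17114252  0.17      ] 0.05109780315410479 0.20408073494962478
centre [ 0.6006264  -0.19357993  0.17      ]
in vise -0.0003771584578886815 0.009707181515124147
fixed jaw edge in vise [np.float64(0.015184226904434807), np.float64(-0.04759449268986063)]
fixed jaw edge in vise [np.float64(0.01557026771715043), np.float64(0.048710458372436476)]
shift [0.0089 0.086  0.0192] turn [-0.0052 -0.0041 -0.0019] t 6.85
```

```bash
python3 -m pendant '[1,0.009,0.045,0,-0.005,-0.004,0, 1,0.009,0.086,0.019,-0.005,-0.004,0, 1,0.009,0.086,0.06,-0.005,-0.004,0, 1,0.009,0.086,0.06,-0.005,-0.004,0, 1,0.009,0.086,0.06,-0.005,-0.004,0]'
python3 - <<'E'
from h import *
go((.6006,-.1936,.131),(-np.sin(.206),np.cos(.206),0))
E
```

```text
time: 7.35
ee_pos: [0.6008, -0.194, 0.2205]
ee_rot: [0.0, 0.631, 0.776, -0.0]
ft_force: [0.3, 0.1, 0.6]
gripper_width: 0.0942
shift [ 0.0005 -0.0001  0.0895] turn [ 0.0001  0.0006 -0.0004] t 7.35
```

```bash
python3 -m pendant '[1,0,0,0.04,0,0,0, 1,0,0,0.07,0,0,0, 0.7,0,0,0.089,0,0,0, 0.5,0,0,0.089,0,0,0, 0.4,0,0,0.089,0,0,0]' 35
python3 -m pendant '[0.4,0,0,0,0,0,0, 0.4,0,0,0,0,0,0, 0.4,0,0,0,0,0,0, 0.4,0,0,0,0,0,0, 0.4,0,0,0,0,0,0]' 35
```

```text
time: 7.85
ee_pos: [0.6036, -0.1952, 0.1351]
ee_rot: [0.004, 0.631, 0.776, 0.001]
ft_force: [-0.4, -0.2, -0.2]
gripper_width: 0.0734
time: 8.35
ee_pos: [0.6038, -0.1942, 0.1344]
ee_rot: [0.003, 0.631, 0.776, 0.001]
ft_force: [-0.4, 0.9, 5.4]
gripper_width: 0.0519
```

```bash
python3 -m pendant '[0.4,0,0,-0.01,0,0,0, 0.4,0,0,-0.03,0,0,0, 0.4,0,0,-0.06,0,0,0, 0.4,0,0,-0.1,0,0,0, 0.4,0,0,-0.13,0,0,0]' 35
python3 - <<'E'
from h import *
go((.48,.158,.265),(.007,1,0))
E
```

```text
time: 8.85
ee_pos: [0.6026, -0.1941, 0.265]
ee_rot: [0.003, 0.631, 0.776, 0.001]
ft_force: [0.7, -0.6, -1.9]
gripper_width: 0.0517
shift [ 0.3697 -0.0479 -0.0017] turn [0.0053 0.0034 0.2133] t 8.85
```

```bash
python3 -m pendant '[0.4,0.04,-0.005,0,0.005,0.003,0.04, 0.4,0.09,-0.012,0,0.005,0.003,0.12, 0.4,0.135,-0.018,0,0.005,0.003,0.213, 0.4,0.18,-0.023,0,0.005,0.003,0.213, 0.4,0.225,-0.029,0,0.005,0.003,0.213]'
python3 - <<'E'
from h import *
go((.48,.158,.265),(.007,1,0))
E
```

```text
time: 9.35
ee_pos: [0.527, 0.0218, 0.262]
ee_rot: [-0.0, 0.71, 0.705, -0.0]
ft_force: [0.5, 0.6, -2.0]
gripper_width: 0.0519
shift [ 0.1358 -0.048  -0.0029] turn [-0.0009 -0.0004 -0.0002] t 9.35
```

```bash
python3 -m pendant '[0.4,0.045,-0.02,0,0,0,0, 0.4,0.09,-0.035,0,0,0,0, 0.4,0.12,-0.047,0,0,0,0, 0.4,0.135,-0.047,0,0,0,0, 0.4,0.135,-0.047,0,0,0,0]' >/dev/null
python3 -m pendant '[0.4,0,0,0,0,0,0, 0.4,0,0,0,0,0,0]'
python3 - <<'E'
from h import *
c=cap('wrist','w4'); P,Q,s=tool(); print(P,s['time'],np.round(Q.as_matrix(),3).tolist())
cv2.imwrite('pics/w4c.png',cv2.resize(c['color'][180:400,220:420],None,fx=3,fy=2.7))
E
```

```text
time: 10.05
ee_pos: [0.4826, 0.1543, 0.2619]
ee_rot: [-0.0, 0.71, 0.704, -0.001]
ft_force: [0.2, 0.5, -1.8]
gripper_width: 0.0519
[0.48252864 0.15427818 0.26185612] 10.1 [[0.009, 1.0, -0.001], [1.0, -0.009, -0.0], [-0.0, -0.001, -1.0]]
```

View pics/w4c.png

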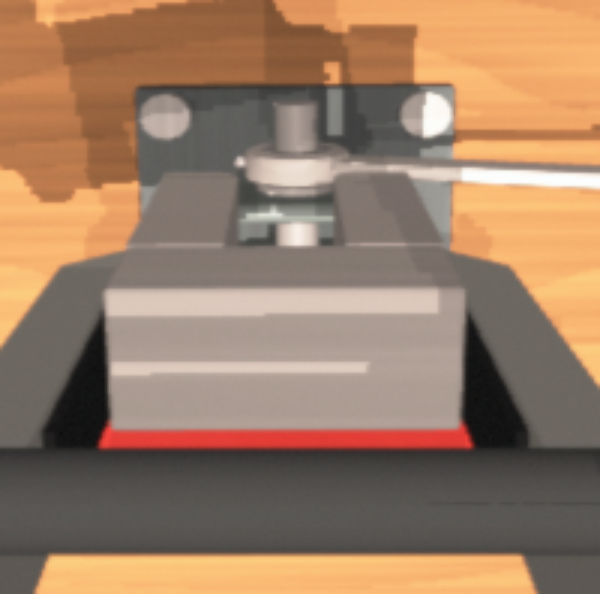

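The block hangs straight in the fingers with the slot facing the bolt. The bolt shaft is at crop u≈297, the plate corners at (137,85) and (455,85), and the block top front edge at row 290, u 107 to 463. For precise ear positions I'll zoom the earlier unobstructed view.

Run:
```python
from h import *
c=load('w1'); cv2.imwrite('pics/w1c.png',cv2.resize(c['color'][200:330,260:380],None,fx=5,fy=4.6,interpolation=cv2.INTER_CUBIC))
```

```text
(no output)
```

View pics/w1c.png

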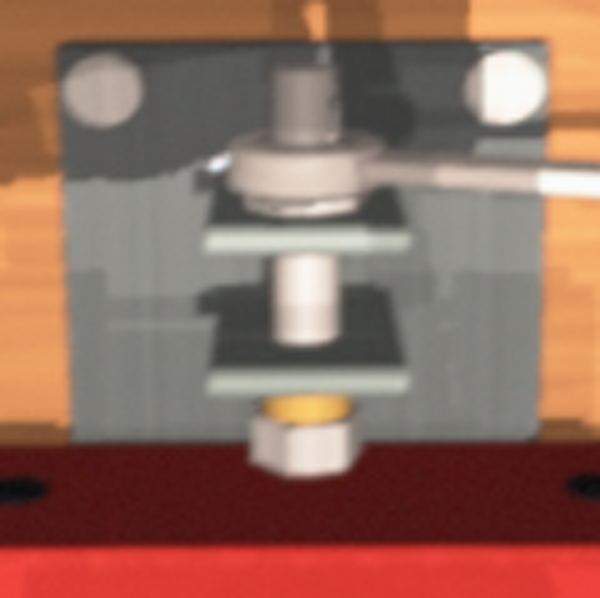

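Ear top strips are at crop rows 232 to 251 (front) and 374 to 393 (rear), u 204 to 411. The rail edge is at row 545 and the bolt at u≈307.

Run:
```python
from h import *
c=load('w1'); T=np.array(c['T'])
px=lambda a,b:(260+a/5,200+b/4.6)
L=[]
for r,mx in((232,-.0225),(251,-.0145),(374,.0145),(393,.0225),(545,.0625)):
    p=onz(c,*px(307.5,r),.086); L.append((mx,p[0])); print(mx,np.round(p,4),'-> ox',round(p[0]-mx,4))
L=np.array(L); print('fit scale, origin',np.polyfit(L[:,0],L[:,1],1))
for r in(241,384): a=onz(c,*px(204,r),.086);b=onz(c,*px(411,r),.086); print('ear w',b[1]-a[1],'mid',(a+b)[1]/2)
print('bolt y',onz(c,*px(307,290),.066)[1],'head',onz(c,*px(304,440),.07))
for k in((204,411)): 
    a=onz(c,*px(k,241),.086);b=onz(c,*px(k+1,384),.086); print('yaw',np.arctan2((b-a)[1],(b-a)[0]))
a=onz(c,238.7,318.5,.086);b=onz(c,404.7,318.5,.086);print('rail',b[1]-a[1],(a+b)[:2]/2,'yaw',-np.arctan2((b-a)[0],(b-a)[1]))
c=load('w4'); P,Q,s=tool()
p=lambda a,b:(220+a/3,180+b/2.7)
a=onz(c,*p(107,290),P[2]+.0356);b=onz(c,*p(463,290),P[2]+.0356); print('block front top w',np.linalg.norm(b-a),(a+b)/2-P,'rel yaw',-np.arctan2((b-a)[0],(b-a)[1]))
a=onz(c,*p(107,430),P[2]+.0356);b=onz(c,*p(463,430),P[2]+.0356);print('back top',(a+b)/2-P)
a=onz(c,*p(133,245),P[2]-.0444);b=onz(c,*p(449,245),P[2]-.0444);print('legs bottom front?',np.linalg.norm(b-a),(a+b)/2-P)
a=onz(c,*p(163,173),P[2]-.0444);b=onz(c,*p(415,173),P[2]-.0444);print('bottom row173',np.linalg.norm(b-a),(a+b)/2-P)
print('plate w4',onz(c,*p(137,85),.012),onz(c,*p(455,85),.012)); c=load('w1'); print('plate w1',onz(c,*px(58,43),.012),onz(c,*px(548,43),.012))
print('bolt w4',onz(c,*p(297,232),.066))
```

```text
-0.0225 [0.5111 0.1593 0.086 ] -> ox 0.5336
-0.0145 [0.516  0.1593 0.086 ] -> ox 0.5305
0.0145 [0.5479 0.1592 0.086 ] -> ox 0.5334
0.0225 [0.553  0.1592 0.086 ] -> ox 0.5305
0.0625 [0.5944 0.1591 0.086 ] -> ox 0.5319
fit scale, origin [0.99268441 0.53206664]
ear w 0.04687500790171811 mid 0.15933903996410434
ear w 0.04788835658443111 mid 0.15923934498188308
bolt y 0.15951480446328353 head [0.57189248 0.1586086  0.07      ]
yaw -0.010089470523676817
yaw 0.017172338064936198
rail 0.19680898810726644 [0.59441949 0.15932811] yaw -0.006520512034326017
block front top w 0.05072967983851455 [-0.01467508 -0.00019746  0.0356    ] rel yaw -0.008646143305270965
back top [ 0.00961895 -0.00039841  0.0356    ]
legs bottom front? 0.0692518973938444 [ 0.00291463  0.00107373 -0.0444    ]
bottom row173 0.05424694957856916 [-0.01508804  0.00076782 -0.0444    ]
plate w4 [0.47413905 0.09460847 0.012     ] [0.47523435 0.22305572 0.012     ]
plate w1 [0.47410762 0.09540272 0.012     ] [0.47500027 0.22364818 0.012     ]
bolt w4 [0.53543137 0.15662165 0.066     ]
```

Mount origin is (0.532, 0.1593), yaw about -0.007. The block centre sits 2.7 mm behind the TCP in x. Moving over the bracket.

Run:
```python
from h import *
go((.5347,.1595,.19),(.007,1,0))
```

```text
shift [0.0057 0.0522 0.0718] turn [-0.001   0.0004 -0.0017] t 10.1
```

```bash
python3 -m pendant '[0.4,0.006,0.03,0.02,0,0,0, 0.4,0.006,0.052,0.05,0,0,0, 0.4,0.006,0.052,0.072,0,0,0, 0.4,0.006,0.052,0.072,0,0,0, 0.4,0.006,0.052,0.072,0,0,0]' 
python3 -m pendant '[0.4,0,0,0.02,0,0,0, 0.4,0,0,0.045,0,0,0, 0.4,0,0,0.045,0,0,0, 0.4,0,0,0.045,0,0,0]'
python3 - <<'E'
from h import *
go((.5347,.1595,.055),(.007,1,0))
E
```

```text
time: 10.6
ee_pos: [0.5341, 0.1604, 0.1901]
ee_rot: [-0.001, 0.71, 0.704, -0.001]
ft_force: [1.1, -0.4, -1.5]
gripper_width: 0.0517
time: 11.0
ee_pos: [0.5345, 0.1613, 0.1466]
ee_rot: [0.0, 0.71, 0.705, 0.001]
ft_force: [0.1, -0.3, -1.5]
gripper_width: 0.0516
shift [-0.0018  0.0001  0.0916] turn [ 0.0011 -0.0007 -0.0001] t 11.0
```

```bash
python3 -m pendant '[0.4,-0.0018,0,0.003,0,0,0, 0.4,-0.0018,0,0.01,0,0,0, 0.4,-0.0018,0,0.016,0,0,0, 0.4,-0.0018,0,0.021,0,0,0, 0.4,-0.0018,0,0.026,0,0,0]' 
python3 -m pendant '[0.4,0,0,0.005,0,0,0, 0.4,0,0,0.01,0,0,0, 0.4,0,0,0.015,0,0,0]'
```

```text
time: 11.5
ee_pos: [0.534, 0.1596, 0.1186]
ee_rot: [-0.0, 0.71, 0.705, 0.0]
ft_force: [-0.4, 0.2, -1.2]
gripper_width: 0.0519
time: 11.8
ee_pos: [0.534, 0.1596, 0.1036]
ee_rot: [-0.0, 0.709, 0.705, 0.0]
ft_force: [0.7, 0.1, -1.8]
gripper_width: 0.0517
```

```bash
python3 -m pendant '[0.4,0,0,0.01,0,0,0, 0.4,0,0,0.02,0,0,0, 0.4,0,0,0.03,0,0,0, 0.4,0,0,0.037,0,0,0, 0.4,0,0,0.042,0,0,0]' 
python3 -m pendant '[0.4,0,0,0.003,0,0,0, 0.4,0,0,0.005,0,0,0, 0.4,0,0,0.006,0,0,0]'
```

```text
time: 12.3
ee_pos: [0.534, 0.1596, 0.0613]
ee_rot: [-0.0, 0.71, 0.705, -0.0]
ft_force: [1.8, -0.2, -2.1]
gripper_width: 0.0523
time: 12.6
ee_pos: [0.534, 0.1596, 0.0564]
ee_rot: [-0.0, 0.709, 0.705, 0.0]
ft_force: [-0.3, -0.6, 5.7]
gripper_width: 0.0516
```

Contact came exactly at the expected height (0.0564). Release and rise.

```bash
python3 -m pendant '[0.4,0,0,0.001,0,0,0, 0.9,0,0,0.001,0,0,0, 0.9,0,0,0.001,0,0,0, 0.9,0,0,0.001,0,0,0, 0.9,0,0,0.001,0,0,0]' 
python3 -m pendant '[0.9,0,0,-0.01,0,0,0, 0.9,0,0,-0.03,0,0,0, 0.9,0,0,-0.07,0,0,0, 0.9,0,0,-0.11,0,0,0, 0.9,0,0,-0.15,0,0,0]'
python3 - <<'E'
from h import *
go((.48,.158,.30),(.007,1,0))
E
```

```text
time: 13.1
ee_pos: [0.5335, 0.1596, 0.0549]
ee_rot: [-0.001, 0.71, 0.705, -0.0]
ft_force: [0.8, -0.2, 0.0]
gripper_width: 0.0801
time: 13.6
ee_pos: [0.5336, 0.1595, 0.2072]
ee_rot: [-0.0, 0.71, 0.705, 0.0]
ft_force: [0.9, 0.7, 0.5]
gripper_width: 0.0845
shift [-0.0018 -0.0537 -0.0928] turn [-0.0004 -0.0005  0.0002] t 13.6
```

```bash
python3 -m pendant '[0.9,-0.002,-0.03,-0.05,0,0,0, 0.9,-0.002,-0.054,-0.09,0,0,0, 0.9,-0.002,-0.054,-0.09,0,0,0, 0.9,-0.002,-0.054,-0.09,0,0,0, 0.9,-0.002,-0.054,-0.09,0,0,0]'
python3 - <<'E'
from h import *
c=cap('wrist','w5'); s=cap('scene','s5')
a=cv2.resize(c['color'][200:330,260:380],None,fx=4,fy=4,interpolation=cv2.INTER_CUBIC)
b=cv2.resize(s['color'][130:260,340:510],None,fx=4,fy=4,interpolation=cv2.INTER_CUBIC)[:, :]
a=cv2.resize(c['color'][200:330,260:380],(320,347)); b=cv2.resize(s['color'][140:250,360:510],(480,352))
o=np.zeros((352,800,3),'u1'); o[:347,:320]=a; o[:,320:]=b; cv2.imwrite('pics/j5.png',o)
print(robot.observe()['time'])
E
```

```text
time: 14.1
ee_pos: [0.4797, 0.1578, 0.2941]
ee_rot: [-0.001, 0.71, 0.705, -0.001]
ft_force: [-0.0, -0.3, -0.1]
gripper_width: 0.0849
14.2
```

View pics/j5.png

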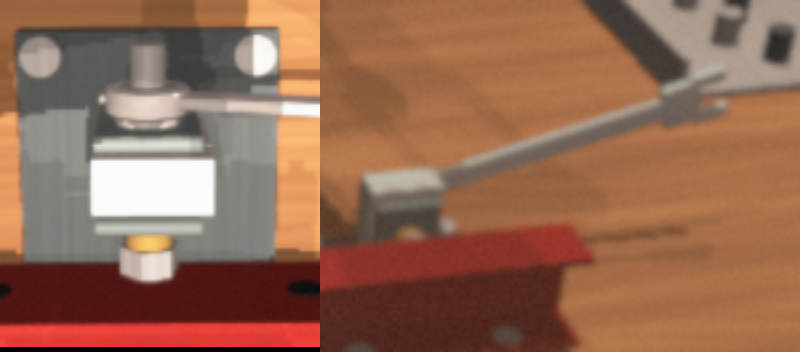

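The block is seated between the ears, with its top flat in both views. The spanner's fork tip is at about scene pixel (486,167.5).

Run:
```python
from h import *
s=load('s5')
for u,v in((486.25,167.5),(466.25,172.2),(420,188.6)):
    o,d=ray(s,u,v); p=o+d*(.499-o[0])/d[0]; print(np.round(p,4),'ang',np.arctan2(p[2]-.058,p[1]-.1593),'r',np.hypot(p[2]-.058,p[1]-.1593))
w=load('w5'); q=lambda a,b:(260+a/2.667,200+b/2.667)
for u,v in((120,250),(176,250),(148,232),(148,283)): print('head',onz(w,*q(u,v),.07))
a,b=onz(w,*q(91,157),.092),onz(w,*q(214,216),.092); print('block top corners',a,b)
a=onz(w,*q(91,187),.092);b=onz(w,*q(214,187),.092);print(b[1]-a[1],(a+b)[1]/2)
print('rail edge',onz(w,*q(148,322),.086), 'rear ear back', onz(w,*q(148,236),.086))
```

```text
[0.499  0.4113 0.1229] ang 0.25216990480742235 r 0.26022330141361527
[0.499  0.363  0.1154] ang 0.2746000915561588 r 0.2116110619559329
[0.499  0.254  0.0831] ang 0.25894234507609787 r 0.09794884947886032
head [0.5672364  0.14531413 0.07      ]
head [0.56742279 0.17057332 0.07      ]
head [0.5587531  0.15799819 0.07      ]
head [0.58326047 0.15784115 0.07      ]
block top corners [0.51761932 0.13444586 0.092     ] [0.54385129 0.18592843 0.092     ]
0.05162372113917732 0.15999443399761432
rail edge [0.59492105 0.15771302 0.086     ] rear ear back [0.55478745 0.15797018 0.086     ]
```

Spanner is raised about 0.26 rad at t=14.2 s, so about 0.23 when I grip. The block centre measures (0.531, 0.160). Now move to a leaned pre-grasp above the gap.

Run:
```python
from h import *
p=.235; z=np.array([0,np.sin(p),-np.cos(p)]); go(np.array([.5745,.159,.058])-.101*z,(.007,np.cos(p),np.sin(p)),zaxis=z)
```

```text
shift [-0.0215  0.0956  0.1365] turn [-0.0026  0.2353 -0.0005] t 14.2
```

```bash
python3 -m pendant '[0.5,-0.01,0.04,0.01,0,0.06,0, 0.5,-0.021,0.08,0.03,0,0.12,0, 0.5,-0.021,0.096,0.07,0,0.19,0, 0.5,-0.021,0.096,0.11,0,0.235,0, 0.5,-0.021,0.096,0.135,0,0.235,0]' 
python3 -m pendant '[0.5,0,0,0,0,0,0, 0.5,0,0,0,0,0,0, 0.5,0,0,0,0,0,0]'
python3 - <<'E'
from h import *
p=.235; z=np.array([0,np.sin(p),-np.cos(p)]); go(np.array([.5745,.159,.058])+.019*z,(.007,np.cos(p),np.sin(p)),zaxis=z)
E
```

```text
time: 14.7
ee_pos: [0.574, 0.1342, 0.154]
ee_rot: [-0.086, 0.706, 0.698, 0.08]
ft_force: [-0.4, -0.3, 0.7]
gripper_width: 0.049
time: 15.0
ee_pos: [0.5769, 0.1367, 0.1613]
ee_rot: [-0.082, 0.704, 0.7, 0.084]
ft_force: [0.5, 0.6, 0.4]
gripper_width: 0.0469
shift [-0.0024 -0.0028  0.1247] turn [ 0.0032 -0.0006  0.0013] t 15.0
```

```bash
python3 -m pendant '[0.5,-0.002,-0.003,0.01,0.003,0,0, 0.5,-0.002,-0.003,0.03,0.003,0,0, 0.5,-0.002,-0.003,0.05,0.003,0,0, 0.5,-0.002,-0.003,0.06,0.003,0,0, 0.5,-0.002,-0.003,0.06,0.003,0,0]'
python3 - <<'E'
from h import *
p=.235; z=np.array([0,np.sin(p),-np.cos(p)]); go(np.array([.5745,.159,.058])+.019*z,(.007,np.cos(p),np.sin(p)),zaxis=z)
E
```

```text
time: 15.5
ee_pos: [0.5717, 0.1489, 0.1004]
ee_rot: [-0.085, 0.704, 0.7, 0.081]
ft_force: [0.0, 1.0, -0.6]
gripper_width: 0.047
shift [-0.      0.0031  0.0625] turn [-0.0043 -0.0004  0.0007] t 15.5
```

```bash
python3 -m pendant '[0.5,0,0.003,0,-0.004,0,0, 0.5,0,0.003,0.015,-0.004,0,0, 0.5,0,0.003,0.03,-0.004,0,0, 0.5,0,0.003,0.045,-0.004,0,0, 0.5,0,0.003,0.06,-0.004,0,0]' 
python3 -m pendant '[0.5,0,0,0.001,0,0,0, 0.5,0,0,0.001,0,0,0, 0.5,0,0,0.001,0,0,0]'
python3 - <<'E'
from h import *
p=.235; z=np.array([0,np.sin(p),-np.cos(p)]); go(np.array([.5745,.159,.058])+.019*z,(.007,np.cos(p),np.sin(p)),zaxis=z)
E
```

```text
time: 16.0
ee_pos: [0.5772, 0.1623, 0.0438]
ee_rot: [-0.081, 0.705, 0.7, 0.085]
ft_force: [-0.4, 0.1, -0.0]
gripper_width: 0.0471
time: 16.3
ee_pos: [0.5768, 0.1624, 0.0431]
ee_rot: [-0.082, 0.705, 0.7, 0.084]
ft_force: [-0.0, 0.1, -0.2]
gripper_width: 0.0473
shift [ 0.0001 -0.0023  0.0037] turn [ 0.0044 -0.0005  0.0006] t 16.3
```

```bash
python3 -m pendant '[0.5,0,-0.002,0.003,0.004,0,0, 0.1,0,-0.002,0.003,0.004,0,0, 0.1,0,-0.002,0.003,0.004,0,0, 0.1,0,-0.002,0.003,0.004,0,0, 0.1,0,-0.002,0.003,0.004,0,0]' 40
python3 -m pendant '[0.1,0,0,0,0,0,0, 0.1,0,0,0,0,0,0, 0.1,0,0,0,0,0,0, 0.1,0,0,0,0,0,0, 0.1,0,0,0,0,0,0]' 45
python3 - <<'E'
from h import *
p=.235; z=np.array([0,np.sin(p),-np.cos(p)]); go(np.array([.5745,.159,.058])+.019*z,(.007,np.cos(p),np.sin(p)),zaxis=z)
s=cap('scene','s6'); w=cap('wrist','w6'); print(robot.observe()['ft_force'],robot.observe()['ft_torque'])
E
python3 -m pendant '[0.1,0,0,0,0,0,0, 0.1,0,0,0,0,0,0, 0.1,0,0,0,0,0,0, 0.1,0,0,0,0,0,0, 0.1,0,0,0,0,0,0]' 45
```

```text
time: 16.8
ee_pos: [0.5737, 0.1627, 0.039]
ee_rot: [-0.084, 0.704, 0.7, 0.082]
ft_force: [0.1, -2.7, 1.0]
gripper_width: 0.0237
time: 17.3
ee_pos: [0.5737, 0.1627, 0.039]
ee_rot: [-0.084, 0.704, 0.7, 0.082]
ft_force: [-0.5, -5.0, 1.3]
gripper_width: 0.0237
shift [ 0.0008  0.0008 -0.0004] turn [-0.0019  0.0005  0.0005] t 17.3
[-1.14630061 -5.07987356  1.4252766 ] [-1.03199056  0.09072816  0.04071226]
time: 17.9
ee_pos: [0.5737, 0.1627, 0.039]
ee_rot: [-0.084, 0.704, 0.7, 0.082]
ft_force: [-0.4, -5.3, 1.6]
gripper_width: 0.0233
```

The fingers stopped at 23.7 mm, which matches the flats. I'll wait 2.5 s and check that the spanner and block are still.

```bash
for i in 1 2 3 4 5 6; do python3 -m pendant '[0.1,0,0,0,0,0,0, 0.1,0,0,0,0,0,0, 0.1,0,0,0,0,0,0, 0.1,0,0,0,0,0,0, 0.1,0,0,0,0,0,0]' 45 | sed -n '1p;2p;4p;5p' | tr '\n' ' '; done
python3 - <<'E'
from h import *
s=cap('scene','s7'); w=cap('wrist','w7')
def prof(t):  # centroid row of spanner (bright, low saturation) in columns
    im=load(t)['color']; g=cv2.cvtColor(im,cv2.COLOR_BGR2HSV); out=[]
    for u in(425,435,445,455):
        k=np.where((g[155:205,u,1]<70))[0]+155; out.append(round(k.mean(),2) if len(k) else None)
    return out
for t in('scene0','s5','s6','s7'): print(t,prof(t))
a,b=[cv2.cvtColor(load(t)['color'][150:200,450:500],6).astype('f4') for t in('s6','s7')]; print('shift',cv2.phaseCorrelate(a,b)); c=cv2.cvtColor(load('s5')['color'][150:200,450:500],6).astype('f4'); print('s5->s6',cv2.phaseCorrelate(c,a))
o=np.hstack([cv2.resize(w['color'],(400,300)),cv2.resize(s['color'][130:270,320:507],(400,300))]); cv2.imwrite('pics/j7.png',o)
E
```

```text
time: 18.4 ee_pos: [0.5737, 0.1628, 0.039] ft_force: [-0.6, -5.5, 1.7] gripper_width: 0.0237 time: 18.9 ee_pos: [0.5737, 0.1628, 0.0389] ft_force: [0.4, -6.0, 1.8] gripper_width: 0.0238 time: 19.4 ee_pos: [0.5737, 0.1628, 0.039] ft_force: [-0.2, -6.3, 1.6] gripper_width: 0.0234 time: 19.9 ee_pos: [0.5737, 0.1627, 0.039] ft_force: [-1.1, -5.9, 1.4] gripper_width: 0.0236 time: 20.4 ee_pos: [0.5737, 0.1627, 0.0389] ft_force: [-0.8, -5.8, 1.9] gripper_width: 0.0235 time: 20.9 ee_pos: [0.5737, 0.1627, 0.0389] ft_force: [-0.8, -5.6, 2.4] gripper_width: 0.0234 scene0 [np.float64(183.5), np.float64(179.0), np.float64(175.0), np.float64(171.0)]
s5 [np.float64(186.5), np.float64(183.5), np.float64(180.0), np.float64(176.5)]
s6 [np.float64(179.71), np.float64(183.5), np.float64(181.0), np.float64(177.5)]
s7 [np.float64(179.07), np.float64(184.0), np.float64(180.5), np.float64(177.5)]
shift ((-0.09412072254374948, -0.074472336201854), 1.0024063903808593)
s5->s6 ((-0.04407420845498322, 0.6224958535226399), 0.9039051109313965)
```

View pics/j7.png

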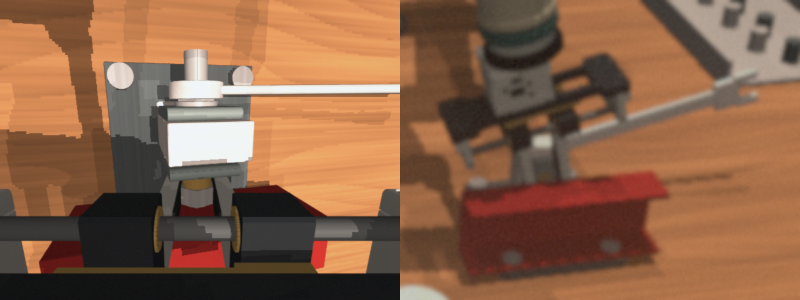

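The fingers hold the hex head, the block stands between the ears, and the spanner is raised. It moved less than 0.1 px over 3.5 s, against about 1.5 to 2 px if it were still free to sag. Handing in.

Run:
```python
from h import *
print(robot.job_done()); s=robot.observe(); print(s['time'],s['gripper_width'],s['ft_force'])
```

```text
the job is handed in; nothing more can be done
None
the job is handed in; nothing more can be done
```

The job is done and handed in at about 21 s, with the gripper still holding the bolt head; no verdict was reported.

- **Vise:** I pulled the front jaw open about 28 mm with a pull of about 8 N. The block stayed upright against the fixed jaw.
- **Block:** I gripped it high across its 52 mm width, lifted it out and lowered it between the ears over the bolt. The feet touched at the expected height, and I let go. Before the bolt grip, its top measured centred within about 1 mm of the mount origin; the last picture still shows it standing between the ears.
- **Bolt head:** I came down leaned 0.235 rad to match the spanner and gripped the head at 45 N. The fingers stopped at 23.7 mm, which fits the 24 mm flats. The grasp point is within about 1 mm of my estimate of the head's centre.
- **Spanner:** It moved less than 0.1 px in the scene camera over the last 3.5 s, where free sagging would have shown about 1.5 to 2 px. Its tip was about 120 mm up when last measured, before the grip.

No check failed. A sideways force of about 5 to 6 N remained at the wrist from slight off-centring on the head. I didn't measure the socket, tin and screwdriver again at the end, but the arm never moved low near them.

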